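Crack the green grease valve a quarter turn, past the wheel's slack

ROBOT

A 7-joint arm with a two-finger parallel gripper is mounted at the origin on the work surface. World frame = base frame: x ahead of the robot, y to its left, z up, the work surface at z = 0. Lengths are in m, angles in rad, forces in N, time in s.
With the tool pointing down it reaches from about 0.425 to 0.925 m from the base axis. Payload 6.8 kg.
Tool frame: the origin (TCP) lies at the very end of the fingers, on their centre line; the grasp point (between the pads) lies 19 mm behind it; z points along the fingers, y is the line along which they close (so a half turn about z gives the same grasp; the last joint's range is limited). The gripper opens to 85 mm and grips with 20 to 120 N. Pads are 22 mm wide; open, the fingers measure 114 mm over their backs; the gripper's body (76 mm by 85 mm) begins 54 mm behind the grasp point. The pads swing forward as they close: fully open they stand 13 mm farther back than shut.
Start: joints at [-1.27, 0.477, 0.022, 1.555, -0.011, 1.109, -0.083], TCP at [0.268, 0.619, 0.231] pointing down, gripper open.
Joint ranges: [-2.96, 2.96], [-0.34, 2.1], [-1.41, 1.46], [0.24, 2.44], [-1.37, 4.51], [0.17, 1.92], [-2.96, 2.96]. Speed limits (rad/s): [2.39, 2.39, 3.14, 3.14, 3.14, 3.14, 3.14].

INTERFACE

Orientations are given as a unit quaternion [w, x, y, z].
In Python, from station import get_obs, read_camera, hand_in gives the robot as it stands.
- The arm moves only by the tool arm_command, never from a script. Its argument "commands" is one flat list of numbers, 7 for each row, row after row: the shift along the tool's x, y, z in m, then the turn, a rotation vector about the tool's x, y, z in degrees, then the opening, from 0 (shut) to 1 (fully open). In form: [tx, ty, tz, rx, ry, rz, fingers, tx, ty, tz, rx, ry, rz, fingers, ...]. A call has 1 to 8 rows; each row is the pose to reach, as a shift and turn from the pose commanded when the call began, along the tool's axes at that moment; what a row does not reach only later rows make up. A row lasts 1/10 s, in which the tool goes at most 50 mm and 8.59 degrees, less where a joint would pass 70% of its speed; a pose out of reach is approached as far as the arm can. A call with a gripper value outside its range is refused whole. The fingers move at their own pace and stop on an object; "force" is the grip in N (left out, the last holds). Time passes only in rows, so rows that repeat a pose let the fingers close. It gives the time, the measured TCP pose, the force, the opening and the grip force at its end, in the units of the state.
- get_obs(): the state, without advancing time (a new reading comes with each control period).
- read_camera(name): name is "scene" or "top" or "wrist"; returns a dict with "img" (420x560x3 uint8, red, green, blue), "camera_matrix" (3x3 intrinsics, pixels), "k1" (the pictures are not rectified: a ray, as slopes to the right and down, at radius r is drawn at 1 + k1 r^2 times it, then the intrinsics apply), "pose" (4x4, takes a point from camera to world coordinates). Camera axes: x right, y down, z forward; pixel columns grow to the right and rows downward; lengths in m; the calibration is good to about 2 mm. A picture is of the moment at which its call begins. There is no depth.
- hand_in(): hands the job in; it is judged then, once.
The state is a dict: "t": time; "q": joint angles; "joint_vel": joint speeds; "joint_torque": joint torques, N m; "eef_pos": TCP position; "tool_rot": TCP orientation; "contact_force": force on the tool from outside, world axes, zero at the start; "torque": the same for the moment, N m; "gripper_width": opening from 0.0 (shut) to 1.0 (fully open); "grasp_force": force on a finger pad.
Only numpy, scipy, OpenCV 4.12 (cv2) and the standard library are available. Lean on these libraries where they do the work, as an engineer would, in place of code of your own. Each camera call takes 0.05 s, during which the arm holds its last target. There are 200 camera calls.

TASK

Open the grease valve with the green handwheel by a quarter turn of its stem, turning the wheel anticlockwise seen from above (the upright black knob on its rim is the handle). The wheel is loose on the stem, so first take up the slack until the orange pointer begins to move, and count the quarter turn from there, by the pointer; then let go. Leave the red-wheeled valve alone.

Things in the scene. Friction and masses are not known exactly. Their poses are not given: they have to be found in the camera images.
- green_axis (a point): Point on the upright axis of the fixed valve with the green three-spoked wheel, at rim height, 110 mm above the bench. Rim: 14 mm bar, 70 mm radius; rim top 117 mm, hub top 121 mm above the bench. Below it a white dial, 210 mm across, top at 63 mm, with ticks every 30 deg. x axis: level, where the orange pointer stands when shut; z up. May stand left or right, at any angle.
- green_grip (a point): Middle of the grip of the upright black knob on the green rim, 148 mm above the bench, 70 mm from the axis. The knob is 24 mm thick, 56 mm tall (top at 172 mm) and spins freely on its own spindle, so it can be held while led round the circle. Force at the knob: under 1 N in the slack, about 5 N to drive the stem, which stays where it is left.
- green_stem (a joint): Angle of the green valve's stem and its orange pointer (just over the dial, 92 mm long), rad: 0 shut (stop, the start), growing anticlockwise from above; 1.57 a quarter turn, end stop 4.0. Only the wheel drives it: at the start the wheel has 31 to 58 deg of slack anticlockwise before the stem follows one to one; turned back, 57 deg of slack again.
- red_grip (a point): Middle of the grip of the like black knob on the red wheel of the other valve, 148 mm above the bench; that valve is the same but for its red wheel, stands on the other side, and must be left alone.
Things that resemble listed ones, but are neither listed nor needed, are in the scene too. What is shaped like the part that bears green_axis but purple is not meant.

How it is judged:
At the end, for the whole second after the job is handed in: The green valve's stem stands still, a quarter turn open: its pointer 75 to 105 degrees anticlockwise from shut (value of joint green_stem between 1.31 and 1.83 rad and velocity of joint green_stem between -0.05 and 0.05 rad/s); the robot touches nothing.
It fails at once if the red valve's wheel is turned (its knob moves more than 25 mm) (distance of red_grip from where it was at the start of the episode above 0.025 m).
It also fails if it takes over 38 s, if anything falls off the work surface, if the arm or the gripper's body presses on something with over 40 N, if the wrist force passes 120 N, or if a joint passes its speed limit or range.

## Working session

There is one attempt and no reset: what is moved stays moved. The work goes in short steps, Python scripts to look and compute and a tool call to move; the robot and the scene stay as the last step left them, time stands still between calls to the robot, and variables do not carry over. Pictures are saved under pics/ and viewed, at most 10 in all, crops included, and the job is handed in when it is done.

Besides the shell and the picture viewer there is one more tool, called after ">>>" as name(argument=value, ...), one argument or row to a line, values as JSON. arm_command: Moves the arm, as the interface text tells. Its arguments: {"type":"object","properties":{"commands":{"type":"array","items":{"type":"number"}},"force":{"type":"number"}},"required":["commands"]}

```bash
mkdir -p pics; cat > h.py <<'E'
import numpy as np, cv2
from station import get_obs, read_camera, hand_in
from scipy.spatial.transform import Rotation as R
def shot(n,f):
    c=read_camera(n); cv2.imwrite(f'pics/{f}.png',c['img'][:,:,::-1]); np.savez(f'pics/{f}.npz',**{k:c[k] for k in('img','camera_matrix','k1','pose')}); return c
def load(f): return np.load(f'pics/{f}.npz')
def world(c,u,v,z):
    K=c['camera_matrix'];T=c['pose'];d=np.array([(u-K[0,2])/K[0,0],(v-K[1,2])/K[1,1]]);s=d.copy()
    for _ in range(20): s=d/(1+float(c['k1'])*(s@s))
    r=T[:3,:3]@np.r_[s,1]; return T[:3,3]+r*(z-T[2,3])/r[2]
def pix(c,p):
    T=c['pose'];q=T[:3,:3].T@(np.array(p)-T[:3,3]);s=q[:2]/q[2];s=s*(1+float(c['k1'])*(s@s));K=c['camera_matrix'];return np.array([K[0,0]*s[0]+K[0,2],K[1,1]*s[1]+K[1,2]])
def crop(f,g,u0,v0,u1,v1,k):
    im=cv2.imread(f'pics/{f}.png')[v0:v1,u0:u1]; cv2.imwrite(f'pics/{g}.png',cv2.resize(im,None,fx=k,fy=k,interpolation=cv2.INTER_CUBIC))
E
python3 - <<'E'
from h import *
a=shot('top','top0');b=shot('scene','scene0')
cv2.imwrite('pics/both0.png',cv2.resize(cv2.vconcat([cv2.imread('pics/top0.png'),cv2.imread('pics/scene0.png')]),None,fx=.714,fy=.714))
o=get_obs();print(o)
for c in(a,b):print(c['pose'].round(3),c['k1'])
E
```

```text
{'t': 0.1, 'q': array([-1.27013569,  0.47771278,  0.02233374,  1.55635497, -0.01148275,
        1.1092795 , -0.08313418]), 'joint_vel': array([ 0.0009477 , -0.00311934, -0.00128722, -0.00318958,  0.00035326,
        0.00106467,  0.00073633]), 'joint_torque': array([ 4.67367325e-03, -5.97765040e+01,  1.61403548e+00, -2.81952918e+01,
        1.28704630e-02,  5.14413288e-03, -2.43628853e-05]), 'eef_pos': array([0.26809282, 0.61889968, 0.23042488]), 'tool_rot': array([-1.01225257e-04,  2.02959643e-01,  9.79186766e-01, -8.06900929e-04]), 'contact_force': array([ 0.25692755, -0.08705678,  0.37134106]), 'torque': array([-0.03372069, -0.03094749, -0.06524188]), 'grasp_force': 0.0, 'gripper_width': 1.0015323274648942}
[[ 0.007 -0.993  0.118  0.439]
 [-1.    -0.009 -0.019 -0.077]
 [ 0.02  -0.118 -0.993  1.15 ]
 [ 0.     0.     0.     1.   ]] -0.1279054510743996
[[-0.804  0.449 -0.389  1.122]
 [ 0.594  0.597 -0.54   0.685]
 [-0.01  -0.665 -0.746  1.217]
 [ 0.     0.     0.     1.   ]] -0.17356561479088342
```

View pics/top0.png

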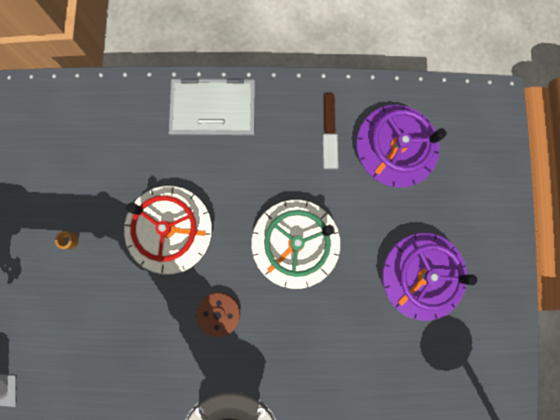

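View pics/scene0.png

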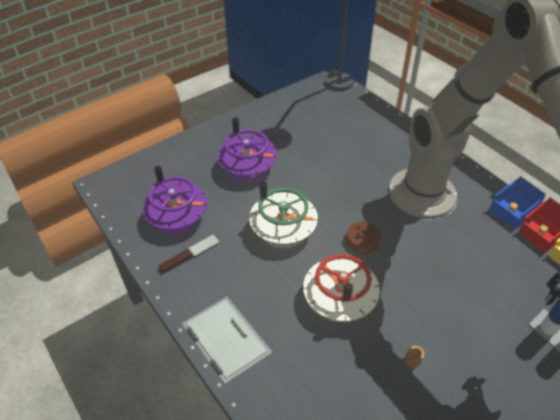

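Candidates for the wheel are green at top (297,243), red at (162,228), and two purple ones at (404,140) and (433,277). I choose the green one with the white dial. Its knob is near (328,230) and its pointer ends near (269,271). In the scene view it sits at (284,208) with the knob at (263,190). I'll check this in a close crop.

```bash
python3 - <<'E'
from h import *
crop('top0','c0',240,190,350,300,5)
c=load('top0')
hub=world(c,298,242.5,.121);print('hub',hub,'reach',np.hypot(*hub[:2]))
k=world(c,328.5,230,.172);print('knob',k,np.hypot(*(k-hub)[:2]))
p=world(c,268.5,271.5,.066);d=(p-hub)[:2];print('ptr',p,np.hypot(*d),np.degrees(np.arctan2(d[1],d[0])))
r=world(c,162,228,.121);print('red',r)
E
```

```text
hub [ 0.48312975 -0.15282273  0.121     ] reach 0.5067239337726205
knob [ 0.50804997 -0.21453608  0.172     ] 0.06655489713904102
ptr [ 0.41705639 -0.08773807  0.066     ] 0.09274536500190442 135.4319015489798
red [0.51288735 0.15335773 0.121     ]
```

View pics/c0.png

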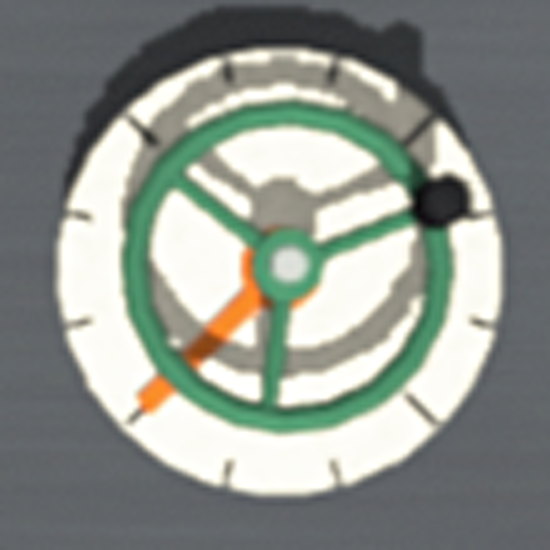

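The green wheel is confirmed, with hub (0.483,-0.153), knob at radius 67 mm and bearing -68°, and pointer 93 mm long at bearing 135°. Those match the given sizes. Moving there now, passing high.

>>> arm_command(
  commands=[-0.407,-0.281,-0.03,0,0,0,1,-0.407,-0.281,-0.03,0,0,0,1,-0.407,-0.281,-0.03,0,0,0,1,-0.407,-0.281,-0.03,0,0,0,1,-0.407,-0.281,-0.03,0,0,0,1,-0.407,-0.281,-0.03,0,0,0,1,-0.407,-0.281,-0.03,0,0,0,1,-0.407,-0.281,-0.03,0,0,0,1],
  force=50,
)

```text
t: 0.9
eef_pos: [0.4802, 0.2786, 0.2555]
tool_rot: [-0.0, 0.203, 0.979, -0.0]
contact_force: [0.9, 0.7, 0.0]
gripper_width: 0.999
grasp_force: 0.0
```

>>> arm_command(
  commands=[-0.221,-0.441,0.005,0,0,0,1,-0.221,-0.441,0.005,0,0,0,1,-0.221,-0.441,0.005,0,0,0,1,-0.221,-0.441,0.005,0,0,0,1,-0.221,-0.441,0.005,0,0,0,1,-0.221,-0.441,0.005,0,0,0,1,-0.221,-0.441,0.005,0,0,0,1,-0.221,-0.441,0.005,0,0,0,1],
)

```text
t: 1.7
eef_pos: [0.5014, -0.1206, 0.2514]
tool_rot: [-0.0, 0.203, 0.979, 0.0]
contact_force: [0.6, 0.2, 0.2]
gripper_width: 0.998
grasp_force: 0.0
```

```bash
cat >> h.py <<'E'
def shift(p,o):
    return R.from_quat(np.roll(o['tool_rot'],-1)).inv().apply(np.array(p)-o['eef_pos']).round(4)
E
python3 - <<'E'
from h import *
o=get_obs();print(o['eef_pos'],o['q'].round(2),shift((.509,-.2165,.25),o))
c=shot('wrist','w0')
for p in[(.483,-.153,.121),(.509,-.2165,.172)]:print(pix(c,p))
E
```

```text
[ 0.50137946 -0.12062385  0.25139511] [-0.25  0.2   0.42  1.93 -0.09  1.03  1.38] [-0.0451 -0.085   0.0014]
[241.69216939 196.69400648]
[174.51914544 274.8346723 ]
```

View pics/w0.png

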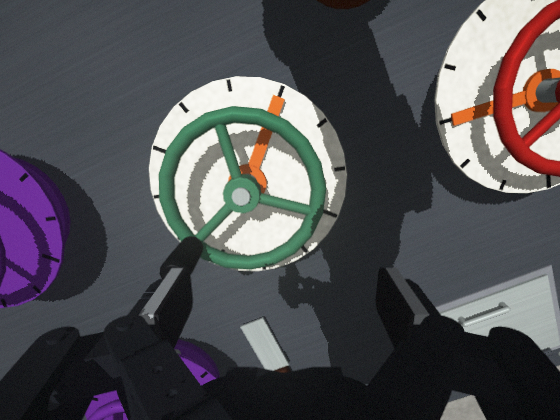

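The hub is at (241,196), against a predicted (241.7,196.7). The knob is by (185,260), partly hidden by the left finger, which also fits. Moving over the knob and descending.

>>> arm_command(
  commands=[-0.046,-0.086,0,0,0,0,1,-0.046,-0.086,0,0,0,0,1,-0.046,-0.086,0,0,0,0,1,-0.046,-0.086,0.03,0,0,0,1,-0.046,-0.086,0.06,0,0,0,1,-0.046,-0.086,0.09,0,0,0,1,-0.046,-0.086,0.117,0,0,0,1,-0.046,-0.086,0.117,0,0,0,1],
)

```text
t: 2.55
eef_pos: [0.5073, -0.2141, 0.131]
tool_rot: [-0.004, 0.203, 0.979, 0.0]
contact_force: [0.2, -0.7, 0.5]
gripper_width: 1.002
grasp_force: 0.0
```

```bash
python3 - <<'E'
from h import *
o=get_obs();print(o['eef_pos'],o['q'].round(2),o['contact_force'])
c=shot('wrist','w1')
for p in[(.483,-.153,.121),(.509,-.218,.172)]:print(pix(c,p))
E
```

```text
[ 0.50730071 -0.21407124  0.13101238] [-0.05  0.42  0.42  1.96 -0.23  0.81  1.67] [ 0.23438516 -0.67186306  0.45371599]
[379.5081     176.33320297]
[275.57117888 332.5585181 ]
```

View pics/w1.png

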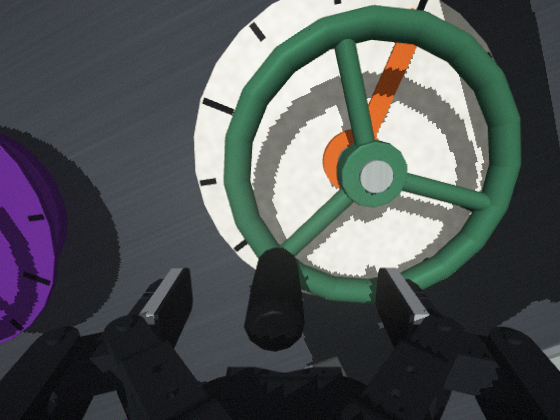

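The knob's top, at (274,330), stands centred between the pads. Closing.

>>> arm_command(
  commands=[0,0,0,0,0,0,0,0,0,0,0,0,0,0,0,0,0,0,0,0,0,0,0,0,0,0,0,0,0,0,0,0,0,0,0,0,0,0,0,0,0,0],
  force=50,
)

```text
t: 3.2
eef_pos: [0.5107, -0.2163, 0.1354]
tool_rot: [0.001, 0.203, 0.979, -0.0]
contact_force: [-0.8, 0.6, 6.7]
gripper_width: 0.259
grasp_force: 48.7
```

```bash
python3 - <<'E'
from h import *
for s in(-67,-27,13,53):
    th=np.radians(s+np.arange(0,41,5)); P=.07*np.c_[np.cos(th-np.radians(156.6)),np.cos(th-np.radians(66.6))]
    print(s,((P-P[0])[1:]).round(4).tolist())
E
```

```text
-67 [[-0.004, 0.0046], [-0.0076, 0.0095], [-0.0108, 0.0148], [-0.0135, 0.0202], [-0.0157, 0.0259], [-0.0173, 0.0318], [-0.0185, 0.0378], [-0.0192, 0.0439]]
-27 [[-0.0001, 0.0061], [0.0003, 0.0122], [0.0012, 0.0182], [0.0027, 0.0242], [0.0047, 0.0299], [0.0072, 0.0355], [0.0101, 0.0409], [0.0135, 0.0459]]
13 [[0.0038, 0.0048], [0.0081, 0.0092], [0.0127, 0.0132], [0.0176, 0.0168], [0.0228, 0.0199], [0.0283, 0.0226], [0.034, 0.0248], [0.0399, 0.0265]]
53 [[0.006, 0.0012], [0.0121, 0.0018], [0.0182, 0.0019], [0.0243, 0.0015], [0.0303, 0.0006], [0.0362, -0.0009], [0.042, -0.0029], [0.0476, -0.0053]]
```

>>> arm_command(
  commands=[-0.004,0.0046,0,0,0,0,0,-0.0076,0.0095,0,0,0,0,0,-0.0108,0.0148,0,0,0,0,0,-0.0135,0.0202,0,0,0,0,0,-0.0157,0.0259,0,0,0,0,0,-0.0173,0.0318,0,0,0,0,0,-0.0185,0.0378,0,0,0,0,0,-0.0192,0.0439,0,0,0,0,0],
)

```text
t: 4.0
eef_pos: [0.5433, -0.1843, 0.1351]
tool_rot: [-0.001, 0.204, 0.979, -0.0]
contact_force: [-8.0, -1.7, 10.6]
gripper_width: 0.261
grasp_force: 49.3
```

```bash
python3 - <<'E'
from h import *
o=get_obs();d=o['eef_pos'][:2]-[.483,-.153];print(o['q'].round(2),o['contact_force'],np.hypot(*d),np.degrees(np.arctan2(d[1],d[0])),o['grasp_force'])
shot('top','t1');crop('t1','c1',240,190,350,300,5)
E
```

```text
[-0.1   0.45  0.42  1.91 -0.24  0.83  1.6 ] [-7.96404059 -1.69649157 10.56820297] 0.06799039680769407 -27.448500727237953 49.26669058681
```

View pics/c1.png

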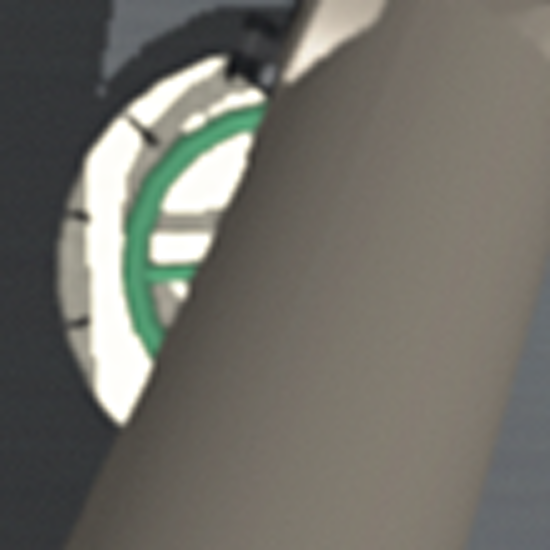

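The arm hides the pointer from the top camera, but the wheel turned about 40° and the forces are low. The wrist camera will have to do.

>>> arm_command(
  commands=[0,0.0061,0,0,0,0,0,0.0003,0.0122,0,0,0,0,0,0.0012,0.0182,0,0,0,0,0,0.0027,0.0242,0,0,0,0,0,0.0047,0.0299,0,0,0,0,0,0.0072,0.0355,0,0,0,0,0,0.0101,0.0409,0,0,0,0,0,0.0135,0.0459,0,0,0,0,0],
)

```text
t: 4.85
eef_pos: [0.5491, -0.1387, 0.1351]
tool_rot: [-0.001, 0.204, 0.979, -0.001]
contact_force: [-6.6, -7.6, 8.5]
gripper_width: 0.267
grasp_force: 49.2
```

```bash
python3 - <<'E'
from h import *
o=get_obs();d=o['eef_pos'][:2]-[.483,-.153];print(o['q'].round(2),o['contact_force'],np.hypot(*d),np.degrees(np.arctan2(d[1],d[0])),o['grasp_force'])
c=shot('wrist','w2')
for a in range(120,280,30):print(a,pix(c,np.r_[.483+.092*np.cos(np.radians(a)),-.153+.092*np.sin(np.radians(a)),.068]).round())
E
```

```text
[-0.19  0.44  0.41  1.93 -0.23  0.82  1.51] [-6.62243734 -7.64926107  8.53744367] 0.06759501401290019 12.243405154125545 49.234600244381
120 [310.  17.]
150 [232. -16.]
180 [151.  -1.]
210 [96. 55.]
240 [ 81. 131.]
270 [103. 201.]
```

View pics/w2.png

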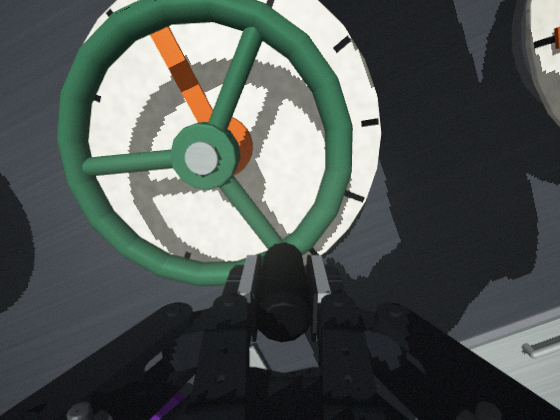

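The orange pointer is seen with its centre line through (162,38) and (203,112). It has clearly moved. Measuring its angle.

```bash
python3 - <<'E'
from h import *
c=load('w2')
A=[world(c,u,v,.067)[:2] for u,v in[(162,38),(203,112)]]
d=A[0]-A[1];print(np.degrees(np.arctan2(d[1],d[0]))%360)
for a in A:
    e=a-[.483,-.153];print(np.hypot(*e),np.degrees(np.arctan2(e[1],e[0]))%360)
E
```

```text
183.24113966763525
0.07183064107116306 183.72403679687758
0.02417378837938663 184.67616614711878
```

The pointer is at 184°, so it has moved 49° after about 31° of slack, as specified. That leaves 41°, one more 40° arc.

>>> arm_command(
  commands=[0.0038,0.0048,0,0,0,0,0,0.0081,0.0092,0,0,0,0,0,0.0127,0.0132,0,0,0,0,0,0.0176,0.0168,0,0,0,0,0,0.0228,0.0199,0,0,0,0,0,0.0283,0.0226,0,0,0,0,0,0.034,0.0248,0,0,0,0,0,0.0399,0.0265,0,0,0,0,0],
)

```text
t: 5.7
eef_pos: [0.5249, -0.0989, 0.1353]
tool_rot: [0.001, 0.204, 0.979, -0.002]
contact_force: [-1.0, -8.8, 4.7]
gripper_width: 0.264
grasp_force: 48.9
```

>>> arm_command(
  commands=[0,0,0,0,0,0,0,0,0,0,0,0,0,0],
)

```text
t: 5.9
eef_pos: [0.5242, -0.0983, 0.1352]
tool_rot: [0.0, 0.204, 0.979, -0.001]
contact_force: [-2.9, -5.5, 7.4]
gripper_width: 0.261
grasp_force: 49.1
```

```bash
python3 - <<'E'
from h import *
o=get_obs();d=o['eef_pos'][:2]-[.483,-.153];print(o['q'].round(2),o['contact_force'],np.hypot(*d),np.degrees(np.arctan2(d[1],d[0])),o['grasp_force'])
c=shot('wrist','w3')
E
```

```text
[-0.27  0.38  0.41  2.01 -0.21  0.79  1.43] [-2.94616977 -5.47086791  7.43779899] 0.06850348092650471 53.04811919673334 49.112271755584516
```

View pics/w3.png

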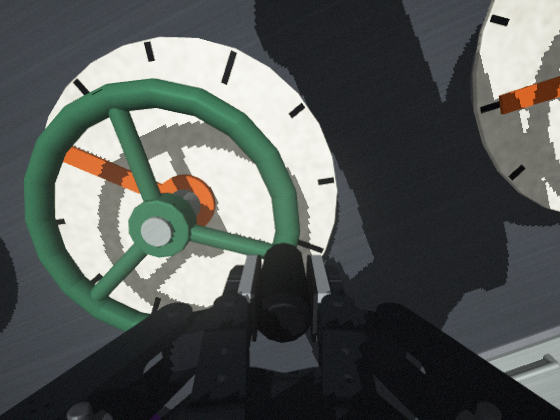

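The pointer now runs from the hub out to (68,155), passing through (125,178). I'll measure it, then open gently.

```bash
python3 - <<'E'
from h import *
c=load('w3')
A=[world(c,u,v,.067)[:2] for u,v in[(70,156),(125,178)]]
d=A[0]-A[1];print(np.degrees(np.arctan2(d[1],d[0]))%360)
for a in A:
    e=a-[.483,-.153];print(np.hypot(*e),np.degrees(np.arctan2(e[1],e[0]))%360)
E
```

```text
223.21907290879383
0.08193397930752097 222.8165246258602
0.044012530343310784 222.46967151110334
```

>>> arm_command(
  commands=[0,0,0,0,0,0,0.9,0,0,0,0,0,0,0.9,0,0,0,0,0,0,0.9,0,0,0,0,0,0,0.9,0,0,0,0,0,0,0.9,0,0,0,0,0,0,0.9,0,0,0,0,0,0,0.9,0,0,0,0,0,0,0.9],
)

```text
t: 6.75
eef_pos: [0.5248, -0.0956, 0.1344]
tool_rot: [-0.0, 0.203, 0.979, 0.0]
contact_force: [0.2, -0.1, -0.1]
gripper_width: 0.902
grasp_force: 0.0
```

>>> arm_command(
  commands=[0,0,-0.03,0,0,0,0.9,0,0,-0.06,0,0,0,0.9,0,0,-0.09,0,0,0,0.9,0,0,-0.12,0,0,0,0.9,0,0,-0.12,0,0,0,0.9,0,0,-0.12,0,0,0,0.9,0,0,-0.12,0,0,0,0.9,0,0,-0.12,0,0,0,0.9],
)

```text
t: 7.55
eef_pos: [0.524, -0.0955, 0.2532]
tool_rot: [-0.001, 0.203, 0.979, -0.0]
contact_force: [0.8, -0.1, 0.2]
gripper_width: 0.905
grasp_force: 0.0
```

```bash
python3 - <<'E'
from h import *
c=shot('wrist','w4')
E
```

```text
(no output)
```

View pics/w4.png

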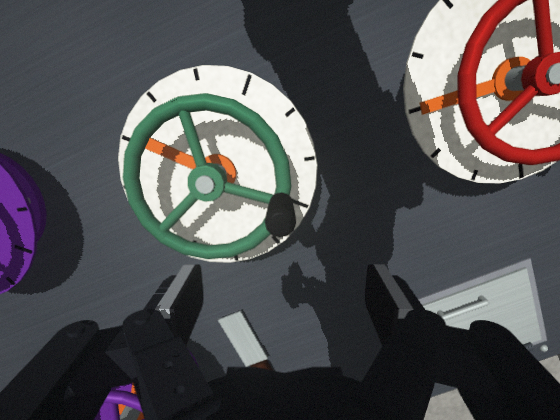

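The gripper is clear of the knob at (280,214). The pointer, from (148,144) to (195,164), aims at the tick (125,138), the third tick anticlockwise from the shut tick (247,85), so it stands at about 90°.

```bash
python3 -c "
from h import *
print(hand_in())"
```

```text
the job is handed in; nothing more can be done
None
```

The green valve's pointer stands about 88° anticlockwise from shut (75–105° allowed), the gripper has let go and is clear above the knob, the red valve was not touched, and the job was handed in at about 7.6 s.

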